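Prop the toy bin's sprung catch and put the vase on its stand

TASK

The white vase is held in the toy bin's tilted drawer by an orange sprung catch, and you have only one hand: push the yellow wooden wedge in between the teal post and the catch's upright tab, narrow end first and lying flat on the block, until its full width holds the catch right back, and let go of it. Then draw the vase out along the slope of the drawer and set it gently down, upright, with its rounded base settled in the dished top of the beech stand. Leave the wedge holding the catch open, and do not drop the vase or disturb the other toys.

Things in the scene. Friction and masses are not known exactly. Their poses are not given: they have to be found in the camera images.
- wedge_center (a point): Centre (half-way up) of the loose yellow wooden wedge lying on the table: 120 long (x) x 26 wide (y) x 30 high (z), about 50 g. Its -y side is one flat face at y = -13 (2.5 mm lead-in at the nose). Its +y side is at y = +13 from the back end (x = -60) to x = +10, then slopes in to the nose. Grip across its width near the back end, e.g. at x = -42.
- wedge_nose (a point): Middle of the wedge's narrow nose, half-way up, on its centre line at x = +60 from wedge_center; same axes. The nose is 2.5 thick and lies at y = -10.5 to -8, next to the flat side. Pushed in nose first with the flat side against the post, the slope presses the catch's tab aside.
- catch_gap (a point): Point on the bin where the wedge enters: on the block's flat top (100 above the table), at the front end of the post's face. Axes of the bin: x from its front inwards (push direction), y along its front, z up. The post is at x 0 to 36, y -12 to 0, 30 high. Wedge flat along y = 0 with its centre at x 0 to 30 (19 is good), y = 13, holds the catch back.
- catch_tab (a point): Middle of the inner face of the catch's upright orange tab, on the catch and moving with it; bin axes. The face is 20 wide (x 5 to 25 of catch_gap), its top 28 above the block's top. Shut it stands 9 from the post's face (y = +9 of catch_gap), pushed back by the wedge's full width 26 from it.
- catch (a joint): Slide of the orange catch in m, along +y of the bin: 0 shut, its tongue over the vase's shoulder; about 0.017 with the wedge's full width between post and tab, and the vase is free (it needs 0.0145). A spring shuts it with 1.8 N when shut, 4.4 N at 0.017; it never stays open by itself. Pushing the wedge in takes some 5 to 15 N. Stop at 0.026.
- bin: Teal plastic toy bin, 250 wide, fixed; origin under it, x from its front inwards. Front left (+y): a block with flat top at z = 100, x -120 to 30, y 20 to 125, carrying post and catch, with a 30 wide slot across for the catch (x -66 to -36). Front right: the tilted drawer. Behind (x 30 to 130): an open box 110 high.
- vase_center (a point): Centre of the loose white ceramic vase, half-way along its axis; z runs from foot to mouth. 125 long, about 140 g. Foot 24 across, rounded base to 48 across at 22 up; body 48 up to 58; flat shoulder at 62; neck 23 across from 62 to 113; lip 29 at the mouth. It starts in the drawer, leaning 28 degrees to the bin's front (-x). Vase axis to post: 83 in y.
- vase_neck (a point): Point on the vase's axis in its neck, 100 above the foot, a good place to grip across the bin's y, tool along the vase's axis; same axes as vase_center. The catch's tongue (8 thick, 16 wide) lies over the shoulder, 64 to 72 above the foot, on the +y side: keep fingertips above it.
- vase_foot (a point): Centre of the flat underside of the vase's foot; same axes as vase_center.
- drawer_floor (a point): Centre of the inner floor of the bin's tilted drawer, bin axes. The drawer is an open pocket 51 x 51 inside, 56 deep, walls 4, its axis leaning 28 degrees towards -x: draw the vase at least 75 along that slope to be clear.
- stand_seat (a point): Centre of the flat floor (about 30 across) of the dish on top of the round beech stand, 35 above the table; the stand is fixed. The dish widens to 56 across at its rim, 15 higher; rim 66 across outside. The vase's foot rests on this floor; the sloping sides guide it to the middle.
- sofa: Bystander: beech toy sofa with blue cushions, 55 x 120 x 70, origin under its centre.
- piano: Bystander: black plastic toy piano, 70 x 120 x 85, origin under its centre.
- car: Bystander: red wooden toy car, 85 x 50 x 47, origin under its centre.
- drum: Bystander: blue toy drum, 63 across, 40 high, origin under its centre.
- tree: Bystander: green wooden toy tree, 48 across, 84 high, origin under its centre.
- bowl: Bystander: small blue bowl, 48 across, 22 high, origin under its centre.
Mind the look-alikes: they are no part of the job. Leave any pink look-alike of the part that bears stand_seat alone.

How it is judged (in metres and radians):
On the way, in this order (a step that is already met when the one before it is completed fails the run):
1. the wedge stands between post and tab and holds the catch back (at least 14.5 mm) with the fingers off the wedge (value of joint catch above 0.0145 m and horizontal distance between wedge_center and catch_gap below 0.05 m and contact force between the fingers and wedge below 0.3 N), for 0.3 s.
2. the vase is drawn out of the drawer (its foot over 70 mm from the drawer's floor) while the wedge holds the catch back (all of step 1 and distance between vase_foot and drawer_floor above 0.07 m), for 0.1 s.
At the end, for the whole second after the job is handed in: The vase stands at rest in the dish of the stand: foot within 6 mm of the dish's centre and within 5 mm above its floor, upright within 8 degrees; the wedge is still between post and tab (its centre within 50 mm of catch_gap, in plan) and holds the catch back by at least 14.5 mm (value of joint catch above 0.0145 m and horizontal distance between wedge_center and catch_gap below 0.05 m and horizontal distance between vase_foot and stand_seat below 0.006 m and z of vase_foot in the frame of stand_seat between -0.004 and 0.005 m and angle between vase_center's own z axis and vertical below 0.14 rad and linear speed of each of vase, wedge below 0.02 m/s); the robot touches nothing.
It fails at once if the vase is dropped or laid down (its centre lower than 50 mm) (height (world z) of vase_center below 0.05 m).
It fails at once if the vase is banged on the stand (over 40 N) (contact force between vase and stand above 40 N).
It fails at once if a bystander is moved by more than 30 mm (distance of any of sofa, piano, car, drum, tree, bowl from where it was at the start of the episode above 0.03 m).
It also fails if it takes over 64 s, if anything falls off the work surface, if the arm or the gripper's body presses on something with over 40 N, if the wrist force passes 120 N, or if a joint passes its speed limit or range.

ROBOT

A 6-joint arm with a two-finger parallel gripper is mounted at the origin on the work surface. World frame = base frame: x ahead of the robot, y to its left, z up, the work surface at z = 0. Lengths are in m, angles in degrees, forces in N, time in s.
With the tool pointing down it reaches from about 0.25 to 0.725 m from the base axis. Payload 9.7 kg.
Tool frame: the origin (TCP) lies at the very end of the fingers, on their centre line; the grasp point (between the pads) lies 19 mm behind it; z points along the fingers, y is the line along which they close (so a half turn about z gives the same grasp; the last joint's range is limited). The gripper opens to 85 mm and grips with 20 to 120 N. Pads are 22 mm wide; open, the fingers measure 114 mm over their backs; the gripper's body (76 mm by 85 mm) begins 54 mm behind the grasp point. The pads swing forward as they close: fully open they stand 13 mm farther back than shut.
Start: joints at [-66.177, 4.979, 10.078, 95.1, 0, 90], TCP at [0.222, -0.503, 0.231] pointing down, gripper open.
Joint ranges: [-179.16, 179.16], [-48.56, 103.87], [-65.8, 70.77], [-126.05, 130.52], [-82.76, 87.17], [-180, 180]. Speed limits (degrees/s): [127.2, 127.2, 147.25, 180, 180, 180].

INTERFACE

Orientations are given as [roll, pitch, yaw] about the fixed x, y, z axes, in that order (R = Rz(yaw) Ry(pitch) Rx(roll)).
In Python, from workcell import telemetry, optics, workorder gives the robot as it stands.
- The arm moves only by the shell command python3 -m handwheel 'ROWS' [FORCE]. ROWS is JSON, a list of rows, each an object of numbers: "tx", "ty", "tz": the shift along the tool's x, y, z in m; "ax", "ay", "az": the turn, a rotation vector about the tool's x, y, z in degrees; "jaw": the gripper command: -1 is shut, 1 is fully open, values between are in proportion. A call has exactly 10 rows; each row shifts and turns the commanded pose from where the row before left it, along the tool's axes as they then stand; what a row does not reach is not made up. A row lasts 1/8 s, in which the tool goes at most 62.5 mm and 10.7 degrees, less where a joint would pass 70% of its speed; a pose out of reach is approached as far as the arm can. A call is refused whole if a number of a shift passes 0.0625 or a number of a turn 10.7, either way. A call with a gripper value outside its range is refused whole. The fingers move at their own pace and stop on an object; FORCE is the grip in N (left out, the last holds). Time passes only in rows, so rows that do not move let the fingers close, or fill a call up. It gives the time, the measured TCP pose, the force, the opening and the grip force at its end, in the units of the state.
- telemetry.get_obs(): the state, without advancing time (a new reading comes with each control period).
- optics.camera(name): name is "side" or "top" or "wrist"; returns a dict with "color" (480x640x3 uint8, red, green, blue), "K" (3x3 intrinsics, pixels), "extrinsics" (4x4, takes a point from camera to world coordinates); the wrist camera has in their place "mount" (4x4, takes a point from camera to tool coordinates, whose origin is the TCP and whose axes are the flange's). Camera axes: x right, y down, z forward; pixel columns grow to the right and rows downward; lengths in m; the calibration is good to about 2 mm. A picture is of the moment at which its call begins: read the wrist's pose just before it. There is no depth.
- workorder.job_done(): hands the job in; it is judged then, once.
The state is a dict: "time": time; "q": joint angles; "qd": joint speeds; "joint_efforts": joint torques, N m; "ee_pos": TCP position; "tcp_rot": TCP orientation; "wrist_force": force on the tool from outside, world axes, zero at the start; "torque": the same for the moment, N m; "opening": finger opening in m; "grasp_force": force on a finger pad.
Only numpy, scipy, OpenCV 4.12 (cv2) and the standard library are available. Lean on these libraries where they do the work, as an engineer would, in place of code of your own. Each camera call takes 0.05 s, during which the arm holds its last target. There are 200 camera calls.

## Working session

There is one attempt and no reset: what is moved stays moved. The work goes in short steps, Python scripts to look and compute and a shell command to move; the robot and the scene stay as the last step left them, time stands still between calls to the robot, and variables do not carry over. Pictures are saved under pics/ and viewed, at most 10 in all, crops included, and the job is handed in when it is done.

```bash
mkdir -p pics; cat > h.py <<'E'
import numpy as np, cv2
from workcell import telemetry, optics, workorder
from scipy.spatial.transform import Rotation as R
def snap(n,f):
    o=telemetry.get_obs(); c=optics.camera(n); cv2.imwrite(f'pics/{f}.png',c['color'][:,:,::-1])
    if n=='wrist':
        T=np.eye(4);T[:3,:3]=R.from_euler('xyz',o['tcp_rot'],degrees=True).as_matrix();T[:3,3]=o['ee_pos']
        E=T@np.array(c['mount'])
    else: E=np.array(c['extrinsics'])
    np.savez(f'pics/{f}.npz',K=c['K'],E=E,color=c['color']); return f
def cam(f):
    d=np.load(f'pics/{f}.npz'); return d['K'],d['E'],d['color']
def ray(f,u,v):
    K,E,_=cam(f); d=E[:3,:3]@np.linalg.solve(K,[u,v,1.]); return E[:3,3],d/np.linalg.norm(d)
def onz(f,u,v,z):
    o,d=ray(f,u,v); return o+d*(z-o[2])/d[2]
def proj(f,p):
    K,E,_=cam(f); q=K@(E[:3,:3].T@(np.array(p)-E[:3,3])); return q[:2]/q[2]
def tri(*obs):
    A=np.zeros((3,3));b=np.zeros(3)
    for f,u,v in obs:
        o,d=ray(f,u,v);M=np.eye(3)-np.outer(d,d);A+=M;b+=M@o
    return np.linalg.solve(A,b)
E
python3 - <<'E'
from h import *
for n in('top','side'):
    snap(n,n+'0');K,X,_=cam(n+'0');print(K.round(1).tolist(),X.round(3).tolist())
print({k:np.round(v,3) for k,v in telemetry.get_obs().items()})
E
```

```text
[[465.0, 0.0, 329.3], [0.0, 465.0, 236.8], [0.0, 0.0, 1.0]] [[0.026, -0.995, 0.091, 0.477], [-1.0, -0.027, -0.012, 0.008], [0.015, -0.091, -0.996, 1.172], [0.0, 0.0, 0.0, 1.0]]
[[444.6, 0.0, 319.4], [0.0, 444.6, 245.4], [0.0, 0.0, 1.0]] [[-0.927, -0.28, 0.249, 0.284], [-0.374, 0.723, -0.581, 0.642], [-0.017, -0.632, -0.775, 0.972], [0.0, 0.0, 0.0, 1.0]]
{'time': np.float64(0.1), 'q': array([-6.6176e+01,  5.0090e+00,  1.0039e+01,  9.5098e+01, -1.0000e-03,
        9.0000e+01]), 'qd': array([-0.011, -0.045,  0.178, -0.076,  0.009, -0.048]), 'joint_efforts': array([ 1.0000e-03, -5.2156e+01,  4.6565e+01,  1.6000e-02,  0.0000e+00,
        0.0000e+00]), 'ee_pos': array([ 0.222, -0.503,  0.231]), 'tcp_rot': array([-1.79932e+02,  1.00000e-03,  2.38240e+01]), 'wrist_force': array([-0.202, -0.609, -0.134]), 'torque': array([0.057, 0.004, 0.022]), 'grasp_force': np.float64(0.0), 'opening': np.float64(0.086)}
```

View pics/top0.png

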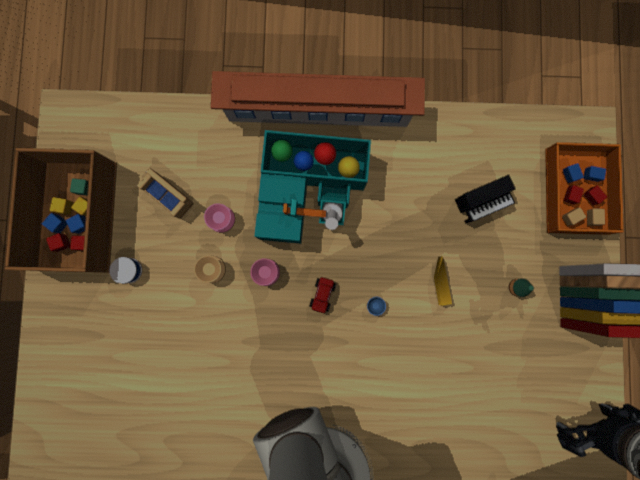

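View pics/side0.png

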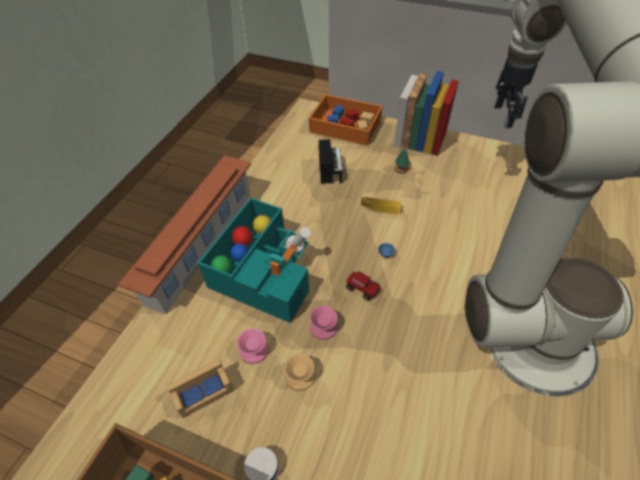

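The top view shows the bin at (313,180), with the post and tab near (290,205), the vase mouth at (331,222), the beech stand at (210,268) and the wedge at (442,281) with its nose pointing up. Next I'll zoom in on the wedge and bin.

```bash
python3 - <<'E'
from h import *
_,_,c=cam('top0');_,_,s=cam('side0')
a=cv2.resize(c[125:250,250:380],None,fx=4.6,fy=4.6,interpolation=cv2.INTER_CUBIC)[:575,:598]
b=cv2.resize(c[250:312,425:460],None,fx=4.6,fy=4.6,interpolation=cv2.INTER_CUBIC)
d=cv2.resize(c[250:290,190:233],None,fx=4.6,fy=4.6,interpolation=cv2.INTER_CUBIC)
im=np.zeros((575,800,3),np.uint8);im[:a.shape[0],:a.shape[1]]=a;im[:b.shape[0],600:600+b.shape[1]]=b;im[300:300+d.shape[0],600:600+d.shape[1]]=d
cv2.imwrite('pics/crop0.png',im[:,:,::-1])
hsv=cv2.cvtColor(c,cv2.COLOR_RGB2HSV)
m=cv2.inRange(hsv,(20,150,60),(32,255,255));m[:250]=0;m[312:]=0;m[:,:425]=0;m[:,460:]=0
ct=max(cv2.findContours(m,0,2)[0],key=cv2.contourArea)
print('wedge',cv2.minAreaRect(ct),[onz('top0',*p[0],.03)[:2].round(3).tolist() for p in cv2.approxPolyDP(ct,1.5,True)],cv2.approxPolyDP(ct,1.5,True).reshape(-1,2).tolist())
E
```

```text
wedge ((440.9399719238281, 280.9200134277344), (49.01461410522461, 13.684738159179688), 79.69515228271484) [[0.542, -0.283], [0.505, -0.273], [0.507, -0.268], [0.48, -0.266], [0.427, -0.276], [0.422, -0.293], [0.425, -0.308], [0.522, -0.29], [0.515, -0.288], [0.515, -0.281]] [[441, 256], [437, 271], [435, 270], [434, 281], [438, 303], [445, 305], [451, 304], [444, 264], [443, 267], [440, 267]]
```

View pics/crop0.png

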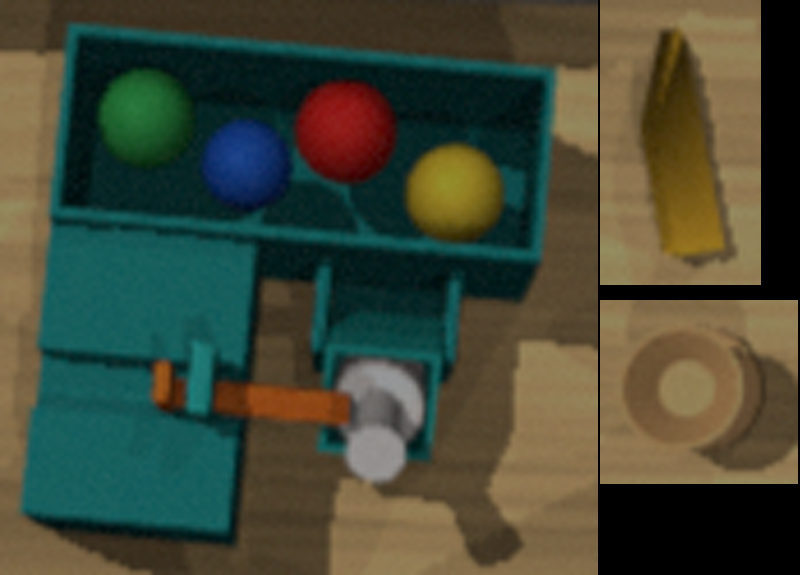

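```bash
python3 - <<'E'
from h import *
f=lambda u,v,z:onz('top0',250+u/4.6-.4,125+v/4.6-.4,z)[:2]
B=[(130,125),(130,-125),(-120,125),(-120,20),(30,-125),(30,125)]
W=[f(68,25,.11),f(553,70,.11),f(22,515,.1),f(232,542,.1),f(540,262,.11),f(52,218,.11)]
B=np.array(B)/1e3;W=np.array(W);b=B-B.mean(0);w=W-W.mean(0)
z=(w[:,0]+1j*w[:,1])@np.conj(b[:,0]+1j*b[:,1]);y=np.angle(z);Rm=np.array([[np.cos(y),-np.sin(y)],[np.sin(y),np.cos(y)]])
t=W.mean(0)-Rm@B.mean(0);print('bin',t.round(4),np.degrees(y).round(2),'scale',abs(z)/(b**2).sum(),'res',(W-(B@Rm.T+t)).round(4).tolist())
for n,p in dict(postFL=(190,415),postFR=(211,415),postBL=(193,342),postBR=(214,342)).items(): 
  q=f(*p,.13);print(n,q.round(4),'bin',((q-t)@Rm).round(4))
g=lambda u,v,z:onz('top0',425+(u-600)/4.6-.4,250+v/4.6-.4,z)[:2]
for p in [(727,250),(665,255),(680,28),(642,130)]: print('wedge',g(*p,.03).round(4))
s=lambda u,v,z:onz('top0',190+(u-600)/4.6-.4,250+(v-300)/4.6-.4,z)[:2]
print('seat',s(687,387,.035),'rim',s(684,387,.05), 'mouth',f(376,453,.16))
E
```

```text
bin [0.6826 0.0359] -3.32 scale 0.9979215908467194 res [[0.0012, -0.0003], [-0.0002, 0.0022], [0.0012, -0.0001], [-0.0035, -0.001], [0.0003, 0.0012], [0.0011, -0.0019]]
postFL [0.6201 0.0828] bin [-0.0652  0.0432]
postFR [0.6204 0.0725] bin [-0.0643  0.033 ]
postBL [0.6563 0.0826] bin [-0.0289  0.0451]
postBR [0.6566 0.0722] bin [-0.0281  0.0348]
wedge [ 0.4254 -0.3109]
wedge [ 0.4219 -0.2779]
wedge [ 0.5427 -0.2854]
wedge [ 0.4877 -0.2653]
seat [0.49589808 0.28519414] rim [0.49561038 0.28309253] mouth [ 0.6002013  -0.00842296]
```

```bash
python3 -m handwheel '[{"tx":0.04,"ty":-0.0145,"jaw":1},{"tx":0.0568,"ty":-0.0207},{"tx":0.0568,"ty":-0.0207},{"tx":0.0568,"ty":-0.0207},{"tx":0.04,"ty":-0.0145},{"tx":0.03,"ty":-0.012,"az":5.7},{"az":5.8},{},{},{}]' 30; python3 - <<'E'
from h import *
snap('wrist','w1');o=telemetry.get_obs();print(o['ee_pos'],o['tcp_rot'],o['wrist_force'])
print(np.array(optics.camera('wrist')['mount']).round(3).tolist(),cam('w1')[0][0])
E
```

```text
[ 0.22208806 -0.50298256  0.23073965] [-1.79941922e+02  9.51962273e-04  2.38242146e+01] [-0.44728455  0.62761651  0.02042199]
[[0.0, -0.949, -0.315, 0.082], [1.0, 0.0, 0.001, -0.0], [-0.001, -0.315, 0.949, -0.143], [0.0, 0.0, 0.0, 1.0]] [412.70413707   0.         314.5783858 ]$[0]: bad value
```

View pics/w1.png

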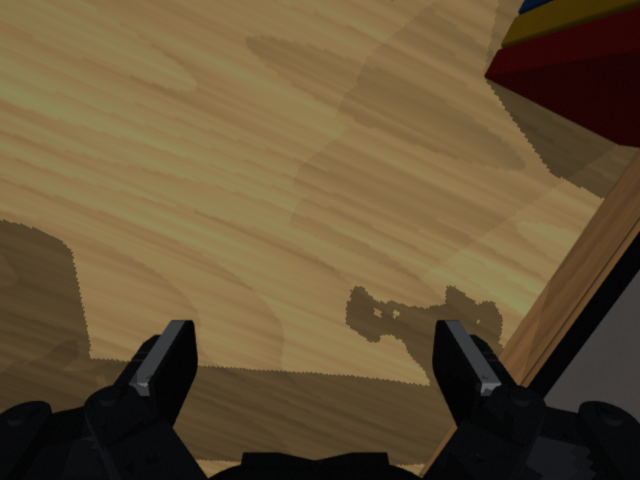

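The move was refused, so the picture shows the start pose (only bare table). I'll retry with all keys in every row.

```bash
python3 -m handwheel '[{"tx":0.04,"ty":-0.0145,"tz":0,"ax":0,"ay":0,"az":0,"jaw":1},{"tx":0.0568,"ty":-0.0207,"tz":0,"ax":0,"ay":0,"az":0,"jaw":1},{"tx":0.0568,"ty":-0.0207,"tz":0,"ax":0,"ay":0,"az":0,"jaw":1},{"tx":0.0568,"ty":-0.0207,"tz":0,"ax":0,"ay":0,"az":0,"jaw":1},{"tx":0.04,"ty":-0.0145,"tz":0,"ax":0,"ay":0,"az":0,"jaw":1},{"tx":0.03,"ty":-0.012,"tz":0,"ax":0,"ay":0,"az":5.7,"jaw":1},{"tx":0,"ty":0,"tz":0,"ax":0,"ay":0,"az":5.8,"jaw":1},{"tx":0,"ty":0,"tz":0,"ax":0,"ay":0,"az":0,"jaw":1},{"tx":0,"ty":0,"tz":0,"ax":0,"ay":0,"az":0,"jaw":1},{"tx":0,"ty":0,"tz":0,"ax":0,"ay":0,"az":0,"jaw":1}]' 30; python3 - <<'E'
from h import *
snap('wrist','w2');o=telemetry.get_obs();print(o['ee_pos'],o['tcp_rot'])
c=cam('w2')[2];m=cv2.inRange(cv2.cvtColor(c,cv2.COLOR_RGB2HSV),(20,150,60),(32,255,255))
ct=max(cv2.findContours(m,0,2)[0],key=cv2.contourArea)
for p in cv2.approxPolyDP(ct,4,True).reshape(-1,2): print(p,onz('w2',*p,.03).round(4))
E
```

```text
time: 1.45
ee_pos: [0.4367, -0.2959, 0.2313]
tcp_rot: [180.0, 0.0, 12.3]
wrist_force: [0.2, 0.1, -0.2]
opening: 0.0853
grasp_force: 0.0
[ 0.43674284 -0.29588204  0.23132945] [ 1.79999026e+02 -1.81960515e-03  1.23337892e+01]
[330  70] [ 0.5438 -0.2847  0.03  ]
[299 137] [ 0.4893 -0.2715  0.03  ]
[298 219] [ 0.4217 -0.2846  0.03  ]
[328 220] [ 0.4264 -0.3101  0.03  ]
[333  98] [ 0.5244 -0.2916  0.03  ]
[312 114] [ 0.509 -0.278  0.03 ]
[331  82] [ 0.5355 -0.2874  0.03  ]
[333  93] [ 0.528  -0.2908  0.03  ]
```

View pics/w2.png

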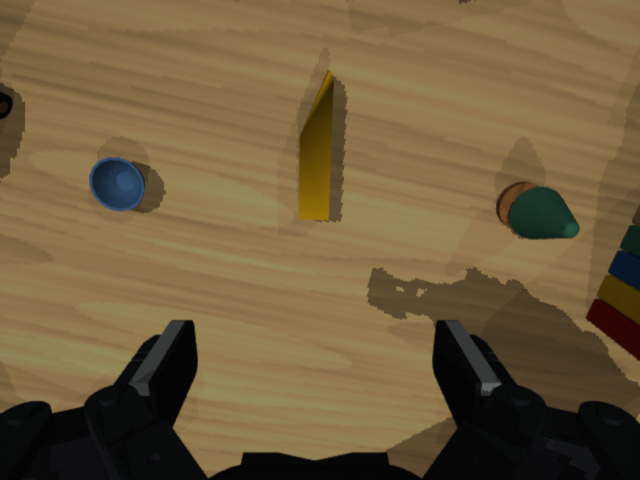

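```bash
python3 -m handwheel '[{"tx":0.0053,"ty":-0.0009,"tz":0,"ax":0,"ay":0,"az":1.3,"jaw":1},{"tx":0,"ty":0,"tz":0.05,"ax":0,"ay":0,"az":0,"jaw":1},{"tx":0,"ty":0,"tz":0.06,"ax":0,"ay":0,"az":0,"jaw":1},{"tx":0,"ty":0,"tz":0.06,"ax":0,"ay":0,"az":0,"jaw":1},{"tx":0,"ty":0,"tz":0.04,"ax":0,"ay":0,"az":0,"jaw":1},{"tx":0,"ty":0,"tz":0.015,"ax":0,"ay":0,"az":0,"jaw":1},{"tx":0,"ty":0,"tz":0,"ax":0,"ay":0,"az":0,"jaw":-1},{"tx":0,"ty":0,"tz":0,"ax":0,"ay":0,"az":0,"jaw":-1},{"tx":0,"ty":0,"tz":0,"ax":0,"ay":0,"az":0,"jaw":-1},{"tx":0,"ty":0,"tz":0,"ax":0,"ay":0,"az":0,"jaw":-1}]' 40
```

```text
time: 2.75
ee_pos: [0.4429, -0.2941, 0.0079]
tcp_rot: [179.9, -0.1, 11.0]
wrist_force: [0.2, 0.4, 7.0]
opening: 0.0252
grasp_force: 40.8
```

```bash
python3 -m handwheel '[{"tx":0,"ty":0,"tz":-0.03,"ax":0,"ay":0,"az":0,"jaw":-1},{"tx":0,"ty":0,"tz":-0.06,"ax":0,"ay":0,"az":0,"jaw":-1},{"tx":0,"ty":0,"tz":-0.06,"ax":0,"ay":0,"az":0,"jaw":-1},{"tx":0,"ty":0,"tz":-0.06,"ax":0,"ay":0,"az":0,"jaw":-1},{"tx":0.0114,"ty":-0.0261,"tz":-0.03,"ax":0,"ay":0,"az":0,"jaw":-1},{"tx":0.0227,"ty":-0.0523,"tz":0,"ax":0,"ay":0,"az":0,"jaw":-1},{"tx":0.0227,"ty":-0.0523,"tz":0,"ax":0,"ay":0,"az":0,"jaw":-1},{"tx":0.0227,"ty":-0.0523,"tz":0,"ax":0,"ay":0,"az":0,"jaw":-1},{"tx":0.0227,"ty":-0.0523,"tz":0,"ax":0,"ay":0,"az":0,"jaw":-1},{"tx":0.0227,"ty":-0.0523,"tz":0,"ax":0,"ay":0,"az":0,"jaw":-1}]' 40
python3 -m handwheel '[{"tx":0.0114,"ty":-0.0261,"tz":-0.03,"ax":0,"ay":0,"az":0,"jaw":-1},{"tx":0,"ty":0,"tz":0,"ax":0,"ay":0,"az":7.1,"jaw":-1},{"tx":0,"ty":0,"tz":0,"ax":0,"ay":0,"az":7.2,"jaw":-1},{"tx":0,"ty":0,"tz":0,"ax":0,"ay":0,"az":0,"jaw":-1},{"tx":0,"ty":0,"tz":0,"ax":0,"ay":0,"az":0,"jaw":-1},{"tx":0,"ty":0,"tz":0,"ax":0,"ay":0,"az":0,"jaw":-1},{"tx":0,"ty":0,"tz":0,"ax":0,"ay":0,"az":0,"jaw":-1},{"tx":0,"ty":0,"tz":0,"ax":0,"ay":0,"az":0,"jaw":-1},{"tx":0,"ty":0,"tz":0,"ax":0,"ay":0,"az":0,"jaw":-1},{"tx":0,"ty":0,"tz":0,"ax":0,"ay":0,"az":0,"jaw":-1}]'
python3 - <<'E'
from h import *
snap('wrist','w3')
E
```

```text
time: 4.0
ee_pos: [0.5097, 0.0145, 0.2468]
tcp_rot: [180.0, -0.1, 11.0]
wrist_force: [1.0, 0.5, -0.1]
opening: 0.0254
grasp_force: 39.8
time: 5.25
ee_pos: [0.5158, 0.0046, 0.2763]
tcp_rot: [-178.5, 0.0, -0.3]
wrist_force: [0.2, -0.7, 0.1]
opening: 0.0256
grasp_force: 39.8
```

View pics/w3.png

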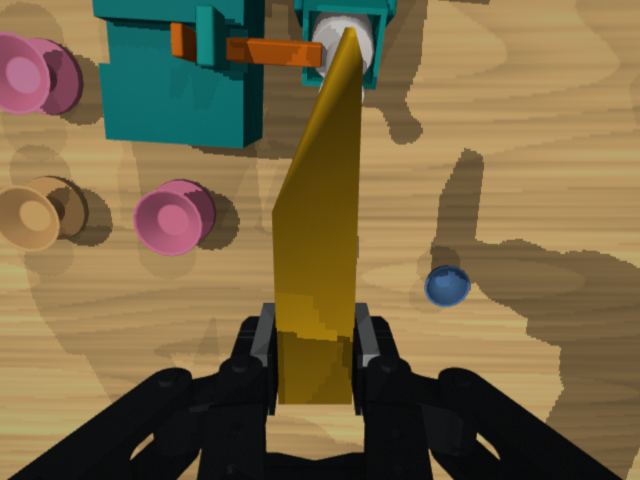

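The picture shows the wedge held straight, the post front at about (210,65), the tab at (183,40) and the vase at (342,45). The arm fell short of the commanded pose, so I'll check the joints.

```bash
python3 - <<'E'
from h import *
o=telemetry.get_obs();print({k:np.round(v,3).tolist() for k,v in o.items()})
E
```

```text
{'time': 5.3, 'q': [-0.344, 1.565, 11.553, 100.038, 1.542, 179.945], 'qd': [-0.125, 0.027, -0.163, -0.052, 0.186, 0.119], 'joint_efforts': [0.037, -47.66, 45.911, -0.003, 0.091, -0.0], 'ee_pos': [0.516, 0.005, 0.276], 'tcp_rot': [-178.458, 0.049, -0.289], 'wrist_force': [-0.687, -0.75, -0.429], 'torque': [0.009, -0.03, -0.023], 'grasp_force': 39.811, 'opening': 0.025}
```

Joint 6 is at its 180° limit, so I'll unwind the wrist nearly a full turn the other way while it's clear of everything.

```bash
python3 -m handwheel '[{"tx":0,"ty":0,"tz":0,"ax":0,"ay":0,"az":-5,"jaw":-1},{"tx":0,"ty":0,"tz":0,"ax":0,"ay":0,"az":-10.7,"jaw":-1},{"tx":0,"ty":0,"tz":0,"ax":0,"ay":0,"az":-10.7,"jaw":-1},{"tx":0,"ty":0,"tz":0,"ax":0,"ay":0,"az":-10.7,"jaw":-1},{"tx":0,"ty":0,"tz":0,"ax":0,"ay":0,"az":-10.7,"jaw":-1},{"tx":0,"ty":0,"tz":0,"ax":0,"ay":0,"az":-10.7,"jaw":-1},{"tx":0,"ty":0,"tz":0,"ax":0,"ay":0,"az":-10.7,"jaw":-1},{"tx":0,"ty":0,"tz":0,"ax":0,"ay":0,"az":-10.7,"jaw":-1},{"tx":0,"ty":0,"tz":0,"ax":0,"ay":0,"az":-10.7,"jaw":-1},{"tx":0,"ty":0,"tz":0,"ax":0,"ay":0,"az":-10.7,"jaw":-1}]'
python3 - <<'E'
from h import *
print(telemetry.get_obs()['q'].round(2))
E
```

```text
time: 6.55
ee_pos: [0.5158, 0.0045, 0.2763]
tcp_rot: [179.7, -1.5, 101.4]
wrist_force: [0.4, -0.9, -0.4]
opening: 0.025
grasp_force: 39.8
[ -0.35   1.56  11.55 100.04   1.54  78.29]
```

```bash
python3 -m handwheel '[{"tx":0,"ty":0,"tz":0,"ax":0,"ay":0,"az":-10.7,"jaw":-1},{"tx":0,"ty":0,"tz":0,"ax":0,"ay":0,"az":-10.7,"jaw":-1},{"tx":0,"ty":0,"tz":0,"ax":0,"ay":0,"az":-10.7,"jaw":-1},{"tx":0,"ty":0,"tz":0,"ax":0,"ay":0,"az":-10.7,"jaw":-1},{"tx":0,"ty":0,"tz":0,"ax":0,"ay":0,"az":-10.7,"jaw":-1},{"tx":0,"ty":0,"tz":0,"ax":0,"ay":0,"az":-10.7,"jaw":-1},{"tx":0,"ty":0,"tz":0,"ax":0,"ay":0,"az":-10.7,"jaw":-1},{"tx":0,"ty":0,"tz":0,"ax":0,"ay":0,"az":-10.7,"jaw":-1},{"tx":0,"ty":0,"tz":0,"ax":0,"ay":0,"az":-10.7,"jaw":-1},{"tx":0,"ty":0,"tz":0,"ax":0,"ay":0,"az":-10.7,"jaw":-1}]'
python3 -m handwheel '[{"tx":0,"ty":0,"tz":0,"ax":0,"ay":0,"az":-10.7,"jaw":-1},{"tx":0,"ty":0,"tz":0,"ax":0,"ay":0,"az":-10.7,"jaw":-1},{"tx":0,"ty":0,"tz":0,"ax":0,"ay":0,"az":-10.7,"jaw":-1},{"tx":0,"ty":0,"tz":0,"ax":0,"ay":0,"az":-10.7,"jaw":-1},{"tx":0,"ty":0,"tz":0,"ax":0,"ay":0,"az":-10.7,"jaw":-1},{"tx":0,"ty":0,"tz":0,"ax":0,"ay":0,"az":-10.7,"jaw":-1},{"tx":0,"ty":0,"tz":0,"ax":0,"ay":0,"az":-10.7,"jaw":-1},{"tx":0,"ty":0,"tz":0,"ax":0,"ay":0,"az":-10.7,"jaw":-1},{"tx":0,"ty":0,"tz":0,"ax":0,"ay":0,"az":-10.7,"jaw":-1},{"tx":0,"ty":0,"tz":0,"ax":0,"ay":0,"az":-10.7,"jaw":-1}]'
python3 - <<'E'
from h import *
print(telemetry.get_obs()['q'].round(2))
# measure from w3: post/tab + vase corners handled by contour
c=cam('w3')[2];h=cv2.cvtColor(c,cv2.COLOR_RGB2HSV)
m=cv2.inRange(h,(3,180,60),(12,255,255))
for ct in cv2.findContours(m,0,2)[0]:
    if cv2.contourArea(ct)>80: print('orange',cv2.boundingRect(ct))
im=cv2.resize(c[0:110,90:290],None,fx=4,fy=4,interpolation=cv2.INTER_CUBIC);cv2.imwrite('pics/w3c.png',im[:,:,::-1])
E
```

```text
time: 7.8
ee_pos: [0.5158, 0.0045, 0.2763]
tcp_rot: [178.6, 0.7, -151.6]
wrist_force: [-0.0, 0.6, 0.1]
opening: 0.0252
grasp_force: 39.8
time: 9.05
ee_pos: [0.5158, 0.0045, 0.2763]
tcp_rot: [-178.9, 1.1, -44.6]
wrist_force: [0.5, 0.5, -0.2]
opening: 0.025
grasp_force: 39.8
[  -0.35    1.56   11.55  100.04    1.55 -135.71]
```

View pics/w3c.png

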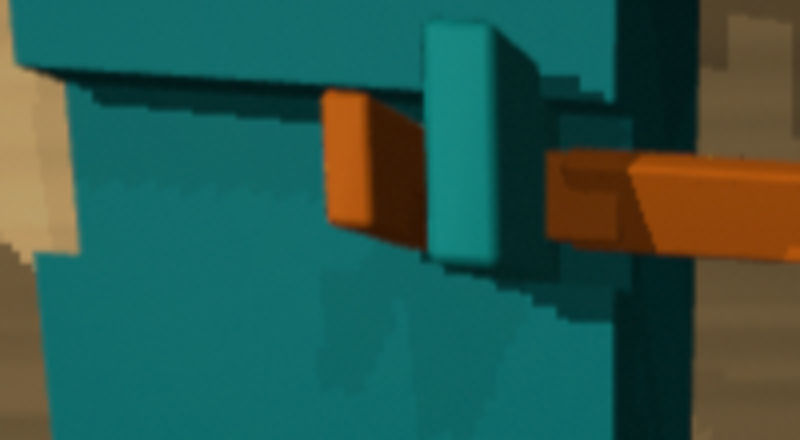

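The crop shows the post's front-left top corner at about (428,262) and the tab's inner top edge at about (370,92–225), with the slot and block below them.

```bash
python3 - <<'E'
from h import *
f=lambda u,v,z:onz('w3',90+u/4-.4,v/4-.4,z)[:2]
P=dict(pFL=(427,262,.13),pFR=(497,264,.13),pBL=(427,22,.13),pBR=(491,24,.13),tF=(373,226,.128),tB=(369,93,.128),blkFR=(614,10,.1),blkR2=(614,430,.1))
W={k:f(*v) for k,v in P.items()}
for k,w in W.items(): print(k,w.round(4))
# block front corners in w3: (105,137) left,(243,147) right  z=.1
a=onz('w3',104,137,.1)[:2];b=onz('w3',243,147,.1)[:2];print(a.round(4),b.round(4),np.linalg.norm(a-b),np.degrees(np.arctan2(-(a-b)[0],(a-b)[1])))
d=W['pBL']-W['pFL'];print('postL yaw',np.degrees(np.arctan2(d[1],d[0])),np.linalg.norm(d))
# wedge in grasp: pixel edges -> position relative to tool
print('nose',onz('w3',349,28,.285),'flat corners',onz('w3',355,330,.3),onz('w3',361,60,.3))
E
```

```text
pFL [0.622  0.0853]
pFR [0.6217 0.0739]
pBL [0.6566 0.082 ]
pBR [0.6563 0.072 ]
tF [0.6277 0.0943]
tB [0.6471 0.0928]
blkFR [0.6643 0.0579]
blkR2 [0.5957 0.062 ]
[0.5745 0.1698] [0.5668 0.0638] 0.10627347173882701 -4.143979813705396
postL yaw -5.459748860449366 0.03473974396776182
nose [ 0.61862148 -0.00579433  0.285     ] flat corners [ 0.52738623 -0.00893845  0.3       ] [ 0.60860973 -0.00839092  0.3       ]
```

```bash
python3 -m handwheel '[{"tx":0,"ty":0,"tz":0,"ax":0,"ay":0,"az":-10.2,"jaw":-1},{"tx":0,"ty":0,"tz":0,"ax":0,"ay":0,"az":-10.2,"jaw":-1},{"tx":0,"ty":0,"tz":0,"ax":0,"ay":0,"az":-10.2,"jaw":-1},{"tx":0,"ty":0,"tz":0,"ax":0,"ay":0,"az":-10.2,"jaw":-1},{"tx":0,"ty":0,"tz":0,"ax":-1.54,"ay":0,"az":0,"jaw":-1},{"tx":-0.005,"ty":-0.025,"tz":0,"ax":0,"ay":0,"az":0,"jaw":-1},{"tx":-0.01,"ty":-0.0508,"tz":0,"ax":0,"ay":0,"az":0,"jaw":-1},{"tx":-0.005,"ty":-0.025,"tz":0,"ax":0,"ay":0,"az":0,"jaw":-1},{"tx":0,"ty":0,"tz":0,"ax":0,"ay":0,"az":0,"jaw":-1},{"tx":0,"ty":0,"tz":0,"ax":0,"ay":0,"az":0,"jaw":-1}]'
python3 - <<'E'
from h import *
o=telemetry.get_obs();print(o['q'].round(2),o['ee_pos'].round(4),o['tcp_rot'].round(2))
E
```

```text
time: 10.3
ee_pos: [0.5033, 0.1062, 0.2763]
tcp_rot: [180.0, 0.1, -4.3]
wrist_force: [0.5, 0.3, -0.1]
opening: 0.0254
grasp_force: 39.8
[  11.92    1.48   11.48  100.15   -0.   -163.78] [0.5033 0.1062 0.2763] [ 1.7995e+02  1.4000e-01 -4.3000e+00]
```

```bash
python3 -m handwheel '[{"tx":0,"ty":0,"tz":0.03,"ax":0,"ay":-0.1,"az":-0.5,"jaw":-1},{"tx":0,"ty":0,"tz":0.055,"ax":0,"ay":0,"az":0,"jaw":-1},{"tx":0,"ty":0,"tz":0.05,"ax":0,"ay":0,"az":0,"jaw":-1},{"tx":0,"ty":0,"tz":0.02,"ax":0,"ay":0,"az":0,"jaw":-1},{"tx":0,"ty":0,"tz":0.012,"ax":0,"ay":0,"az":0,"jaw":-1},{"tx":0,"ty":0,"tz":0,"ax":0,"ay":0,"az":0,"jaw":-1},{"tx":0.01,"ty":0,"tz":0,"ax":0,"ay":0,"az":0,"jaw":-1},{"tx":0.01,"ty":0,"tz":0,"ax":0,"ay":0,"az":0,"jaw":-1},{"tx":0,"ty":0,"tz":0,"ax":0,"ay":0,"az":0,"jaw":-1},{"tx":0,"ty":0,"tz":0,"ax":0,"ay":0,"az":0,"jaw":-1}]'
python3 - <<'E'
from h import *
snap('top','t4');snap('side','s4')
a=cam('t4')[2][165:250,250:350];b=cam('s4')[2][200:320,200:330]
a=cv2.resize(a,(490,416),interpolation=cv2.INTER_CUBIC);b=cv2.resize(b,(309,285),interpolation=cv2.INTER_CUBIC)
im=np.zeros((416,800,3),np.uint8);im[:,:490]=a;im[:285,491:]=b;cv2.imwrite('pics/c4.png',im[:,:,::-1])
E
```

```text
time: 11.55
ee_pos: [0.5225, 0.1053, 0.1092]
tcp_rot: [180.0, 0.3, -3.7]
wrist_force: [-0.2, 0.6, 0.1]
opening: 0.0254
grasp_force: 39.8
```

View pics/c4.png

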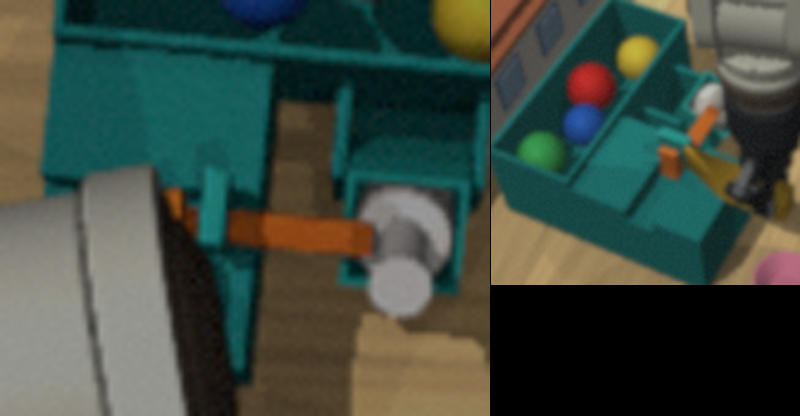

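The views show the nose lined up between the post and the tab and the catch still shut. Pushing in.

```bash
python3 -m handwheel '[{"tx":0.004,"ty":0,"tz":0,"ax":0,"ay":0.3,"az":0,"jaw":-1},{"tx":0.005,"ty":0,"tz":0,"ax":0,"ay":0,"az":0,"jaw":-1},{"tx":0.005,"ty":0,"tz":0,"ax":0,"ay":0,"az":0,"jaw":-1},{"tx":0.005,"ty":0,"tz":0,"ax":0,"ay":0,"az":0,"jaw":-1},{"tx":0.005,"ty":0,"tz":0,"ax":0,"ay":0,"az":0,"jaw":-1},{"tx":0.005,"ty":0,"tz":0,"ax":0,"ay":0,"az":0,"jaw":-1},{"tx":0.005,"ty":0,"tz":0,"ax":0,"ay":0,"az":0,"jaw":-1},{"tx":0,"ty":0,"tz":0,"ax":0,"ay":0,"az":0,"jaw":-1},{"tx":0,"ty":0,"tz":0,"ax":0,"ay":0,"az":0,"jaw":-1},{"tx":0,"ty":0,"tz":0,"ax":0,"ay":0,"az":0,"jaw":-1}]' 70
```

```text
time: 12.9
ee_pos: [0.5566, 0.1031, 0.1094]
tcp_rot: [180.0, -0.1, -3.7]
wrist_force: [-1.1, -2.7, -1.4]
opening: 0.0245
grasp_force: 74.1
```

```bash
python3 -m handwheel '[{"tx":0.005,"ty":0,"tz":0,"ax":0,"ay":0,"az":0,"jaw":-1},{"tx":0.006,"ty":0,"tz":0,"ax":0,"ay":0,"az":0,"jaw":-1},{"tx":0.006,"ty":0,"tz":0,"ax":0,"ay":0,"az":0,"jaw":-1},{"tx":0.006,"ty":0,"tz":0,"ax":0,"ay":0,"az":0,"jaw":-1},{"tx":0.006,"ty":0,"tz":0,"ax":0,"ay":0,"az":0,"jaw":-1},{"tx":0.006,"ty":0,"tz":0,"ax":0,"ay":0,"az":0,"jaw":-1},{"tx":0.006,"ty":0,"tz":0,"ax":0,"ay":0,"az":0,"jaw":-1},{"tx":0.003,"ty":0,"tz":0,"ax":0,"ay":0,"az":0,"jaw":-1},{"tx":0,"ty":0,"tz":0,"ax":0,"ay":0,"az":0,"jaw":-1},{"tx":0,"ty":0,"tz":0,"ax":0,"ay":0,"az":0,"jaw":-1}]'
python3 - <<'E'
from h import *
o=telemetry.get_obs();print(o['ee_pos'].round(4),o['tcp_rot'].round(2),o['wrist_force'].round(1))
snap('top','t5')
a,b=[cv2.cvtColor(cam(f)[2],cv2.COLOR_RGB2HSV) for f in('top0','t5')]
for h in(a,b):
    m=cv2.inRange(h,(3,180,60),(14,255,255));m[:190]=0;m[225:]=0;m[:,:270]=0;m[:,345:]=0
    print([cv2.boundingRect(c) for c in cv2.findContours(m,0,2)[0] if cv2.contourArea(c)>5])
E
```

```text
time: 14.15
ee_pos: [0.6007, 0.1002, 0.1093]
tcp_rot: [180.0, -0.1, -3.7]
wrist_force: [0.7, -4.7, -2.0]
opening: 0.0247
grasp_force: 73.9
[0.6007 0.1002 0.1093] [ 1.7999e+02 -9.0000e-02 -3.6900e+00] [ 0.7 -4.7 -2. ]
[(297, 208, 29, 9), (284, 204, 6, 9)]
[(300, 208, 19, 9)]
```

The catch moved about 16 mm and the side force of −4.7 N matches the spring. Releasing partly and lifting off.

```bash
python3 -m handwheel '[{"tx":0,"ty":0,"tz":0.0008,"ax":0,"ay":0,"az":0,"jaw":-0.1},{"tx":0,"ty":0,"tz":0,"ax":0,"ay":0,"az":0,"jaw":-0.1},{"tx":0,"ty":0,"tz":0,"ax":0,"ay":0,"az":0,"jaw":-0.1},{"tx":0,"ty":0,"tz":0,"ax":0,"ay":0,"az":0,"jaw":-0.1},{"tx":0,"ty":0,"tz":-0.01,"ax":0,"ay":0,"az":0,"jaw":-0.1},{"tx":0,"ty":0,"tz":-0.02,"ax":0,"ay":0,"az":0,"jaw":-0.1},{"tx":0,"ty":0,"tz":-0.05,"ax":0,"ay":0,"az":0,"jaw":-0.1},{"tx":0,"ty":0,"tz":-0.06,"ax":0,"ay":0,"az":0,"jaw":-0.1},{"tx":-0.06,"ty":0,"tz":0,"ax":0,"ay":0,"az":0,"jaw":-0.1},{"tx":-0.06,"ty":0,"tz":0,"ax":0,"ay":0,"az":0,"jaw":-0.1}]'
python3 - <<'E'
from h import *
o=telemetry.get_obs();print(o['q'].round(1))
snap('wrist','w6')
E
```

```text
time: 15.45
ee_pos: [0.4802, 0.1082, 0.2497]
tcp_rot: [-180.0, -0.1, -3.7]
wrist_force: [-1.3, 0.1, 0.6]
opening: 0.0383
grasp_force: 0.0
[  12.7   -2.6    4.4   96.9   -0.  -163.6]
```

View pics/w6.png

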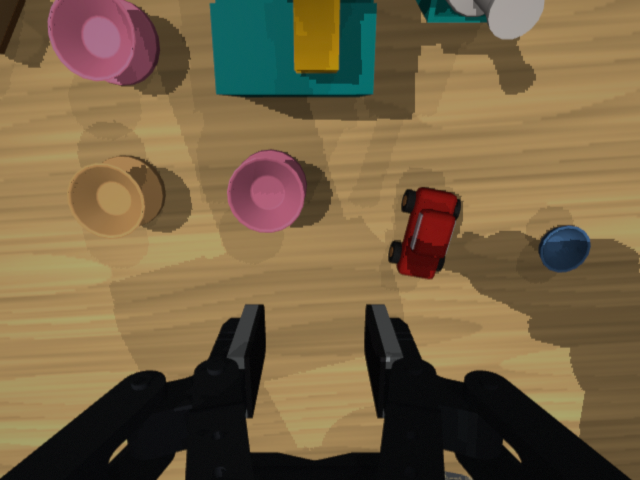

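The wedge sits in the block with its back end at (317,50), fingers off. The stand's dish is at about (114,197) and the vase mouth at about (515,15). Now I'll triangulate the vase mouth and check the catch.

```bash
python3 - <<'E'
from h import *
snap('top','t7');snap('side','s7')
h=cv2.cvtColor(cam('t7')[2],cv2.COLOR_RGB2HSV)
m=cv2.inRange(h,(3,180,60),(14,255,255));m[:190]=0;m[225:]=0;m[:,:270]=0;m[:,345:]=0
print('orange',[cv2.boundingRect(c) for c in cv2.findContours(m,0,2)[0] if cv2.contourArea(c)>5])
for f,(u0,u1,v0,v1) in dict(t7=(318,345,200,235),s7=(280,318,222,262)).items():
    c=cam(f)[2][v0:v1,u0:u1];hh=cv2.cvtColor(c,cv2.COLOR_RGB2HSV)
    for t in (120,150,170):
        m=((hh[...,1]<50)&(hh[...,2]>t)).astype(np.uint8)
        n,l,s,ce=cv2.connectedComponentsWithStats(m)
        print(f,t,[(s[i][:5]+[u0,v0,0,0,0],(ce[i]+[u0,v0]).round(1)) for i in range(1,n) if s[i][4]>25])
    print('\n'.join(''.join('%4d'%v if s<60 else '   .' for v,s in zip(r,q)) for r,q in zip(hh[::2,::2,2],hh[::2,::2,1])))
E
```

```text
orange [(297, 208, 22, 9), (276, 203, 3, 9)]
t7 120 [(array([323, 204,  19,  26, 263]), array([331.3, 216.1]))]
t7 150 [(array([331, 205,  10,  10,  37]), array([335.8, 208.7])), (array([326, 219,  11,  10,  48]), array([330.6, 224.1]))]
t7 170 []
   .   .   .   .   .   .   .   .   .   .   .   .   .   .
   .   .   .   .   .   .   .   .   .   .   .   .   .   .
   .   .   .  48  94 119 136 140 119  88  53  51   .   .
   .   .   .  79 134 142 146 154 152 151 110  60   .   .
   .   .   . 126 135 139 135 152 154 153 151 107   .   .
   .   .  70 135 136 135 112 114 117 151 154 142  52   .
   .   .  85 134 132 110 115 109  89  96 152 149  69   .
   .   .  77 131 126 103 113 107  87  69 129 153   .   .
   .   .  61 126 120 103 108 100  84  68 105 141   .   .
   .   .   . 118 137 128 144 145 129  72  98  75   .   .
   .   .   .   . 138 153 150 150 150 137  76   .   .  73
  75   .   .   . 151 151 149 149 150 150  63   .   .   .
   .   .   .  83 151 151 150 150 151 149   .   .   .   .
   .   .   .   . 133 152 153 151 152 143   .   .   .   .
   .   .   .   .   . 126 150 152 146   .   .   .   .  
[... 1332 characters left out ...]
  .   .
   .   .  91 144 175 175 162 135 110  92 103 118  84   .   .   .   .   .   .
   .   .   . 145 166 174 170 151 123 133 142 134  89  93   .   .   .   .   .
   .   .   . 124   . 166 169 166 173 183 175 138   .   .   .   .   .   .   .
   .   .   .   .   .   .   . 157 173 165 137   . 104   .   .   .   .   .   .
   .   .  89   .   .   .   .  97 103  89   .   .   .   .   .   .   .   .   .
   .  73   .   .   .   .   .   .   .   .   .  95   .   .   .   .   .   .   .
   . 101   .   .   .   .   .   .   .   . 103   .   .   .   .   .   .   .   .
   .   .   .   .   .  82   .   .   . 100   .   .   .   .   .   .   .   .   .
   .   .   .   .   .   .   .   .  75   .   .   .   .   .   .   .   .   .   .
```

```bash
python3 - <<'E'
from h import *
M=tri(('t7',331.0,223.4),('s7',304.3,232.6));print('mouth',M.round(4),proj('t7',M),proj('s7',M))
y=np.radians(-3.7);ux=np.array([np.cos(y),np.sin(y),0]);uy=np.array([-np.sin(y),np.cos(y),0])
g=np.array([.621,.0845,.1]);print('mouth rel gap',(M-g)@ux,(M-g)@uy)
h=cv2.cvtColor(cam('w6')[2],cv2.COLOR_RGB2HSV)
# stand: rim ellipse and seat by edges
c=cam('w6')[2][140:250,60:175];np.save('/tmp/c',c)
print('seat w6',onz('w6',114,198,.035),'seat t',onz('top0',208.5,268.5,.035))
m=((h[...,1]<50)&(h[...,2]>120)).astype(np.uint8);m[:, :470]=0;m[60:]=0
n,l,s,ce=cv2.connectedComponentsWithStats(m);print([(s[i],ce[i]) for i in range(1,n) if s[i][4]>50])
g=cv2.cvtColor(c,cv2.COLOR_RGB2HSV);print(g[58,::4].tolist());print(g[::4,54].tolist())
E
```

```text
mouth [ 0.602  -0.008   0.1392] [330.99656658 223.38886866] [304.31045404 232.6010586 ]
mouth rel gap -0.012983234977891157 -0.09354231571873545
seat w6 [0.49548922 0.2849436  0.035     ] seat t [0.49592885 0.28522729 0.035     ]
[(array([470,   0,   6,  15,  64], dtype=int32), array([471.875  ,   8.28125])), (array([ 488,    0,   56,   39, 1732], dtype=int32), array([513.57621247,  16.77655889]))]
[[18, 119, 165], [18, 121, 165], [18, 130, 172], [16, 139, 128], [16, 139, 127], [16, 139, 127], [16, 139, 125], [16, 139, 125], [16, 139, 125], [16, 137, 145], [18, 129, 174], [18, 126, 174], [19, 128, 174], [19, 129, 174], [19, 128, 175], [19, 126, 174], [19, 126, 174], [19, 127, 175], [16, 138, 163], [16, 139, 162], [17, 138, 170], [16, 139, 121], [16, 138, 111], [16, 137, 110], [16, 138, 111], [17, 138, 111], [16, 138, 61], [18, 123, 102], [18, 124, 103]]
[[18, 122, 149], [18, 122, 149], [18, 119, 157], [18, 120, 164], [18, 125, 153], [16, 133, 169], [16, 134, 168], [17, 135, 170], [16, 139, 138], [16, 140, 137], [16, 140, 137], [18, 126, 174], [18, 126, 174], [19, 128, 174], [18, 128, 175], [19, 128, 174], [19, 126, 174], [19, 126, 174], [19, 126, 174], [16, 138, 157], [17, 140, 157], [16, 139, 160], [16, 139, 161], [16, 139, 162], [19, 123, 174], [20, 118, 175], [19, 117, 174], [18, 120, 166]]
```

```bash
python3 -m handwheel '[{"tx":0,"ty":0,"tz":0,"ax":0,"ay":0,"az":10.7,"jaw":0.2},{"tx":0,"ty":0,"tz":0,"ax":0,"ay":0,"az":10.7,"jaw":0.2},{"tx":0,"ty":0,"tz":0,"ax":0,"ay":0,"az":10.7,"jaw":0.2},{"tx":0,"ty":0,"tz":0,"ax":0,"ay":0,"az":10.7,"jaw":0.2},{"tx":0,"ty":0,"tz":0,"ax":0,"ay":0,"az":10.7,"jaw":0.2},{"tx":0,"ty":0,"tz":0,"ax":0,"ay":0,"az":10.7,"jaw":0.2},{"tx":0,"ty":0,"tz":0,"ax":0,"ay":0,"az":10.7,"jaw":0.2},{"tx":0,"ty":0,"tz":0,"ax":0,"ay":0,"az":10.7,"jaw":0.2},{"tx":0,"ty":0,"tz":0,"ax":0,"ay":0,"az":10.7,"jaw":0.2},{"tx":0,"ty":0,"tz":0,"ax":0,"ay":0,"az":10.7,"jaw":0.2}]' 30
python3 -m handwheel '[{"tx":0,"ty":0,"tz":0,"ax":0,"ay":0,"az":10.7,"jaw":0.2},{"tx":0,"ty":0,"tz":0,"ax":0,"ay":0,"az":10.7,"jaw":0.2},{"tx":0,"ty":0,"tz":0,"ax":0,"ay":0,"az":10.7,"jaw":0.2},{"tx":0,"ty":0,"tz":0,"ax":0,"ay":0,"az":10.7,"jaw":0.2},{"tx":0,"ty":0,"tz":0,"ax":0,"ay":0,"az":10.7,"jaw":0.2},{"tx":0,"ty":0,"tz":0,"ax":0,"ay":0,"az":10.7,"jaw":0.2},{"tx":0,"ty":0,"tz":0,"ax":0,"ay":0,"az":8.8,"jaw":0.2},{"tx":0,"ty":0,"tz":0,"ax":0,"ay":-9.3,"az":0,"jaw":0.2},{"tx":0,"ty":0,"tz":0,"ax":0,"ay":-9.3,"az":0,"jaw":0.2},{"tx":0,"ty":0,"tz":0,"ax":0,"ay":-9.4,"az":0,"jaw":0.2}]'
python3 - <<'E'
from h import *
print('w6 mouth',onz('w6',515,17,.139))
o=telemetry.get_obs();print(o['q'].round(1))
Rm=R.from_euler('xyz',o['tcp_rot'],degrees=True).as_matrix();print(Rm.round(4))
a=np.array([-.4685,.0303,.8829]);M=np.array([.602,-.008,.1392])
print('to pregrasp, tool axes',Rm.T@(M+.036*a-o['ee_pos']))
E
```

```text
time: 16.85
ee_pos: [0.4815, 0.108, 0.2488]
tcp_rot: [-179.9, 0.0, -111.1]
wrist_force: [0.0, -0.1, -0.7]
opening: 0.051
grasp_force: 0.0
time: 18.1
ee_pos: [0.4817, 0.108, 0.25]
tcp_rot: [179.9, 28.4, 176.2]
wrist_force: [-0.9, -0.7, 0.5]
opening: 0.0511
grasp_force: 0.0
w6 mouth [ 0.60046439 -0.00957375  0.139     ]
[ 18.6 -29.8 -22.1  71.1 -10.4  19.9]
[[-8.775e-01  6.520e-02  4.751e-01]
 [ 5.770e-02  9.979e-01 -3.030e-02]
 [-4.761e-01  9.000e-04 -8.794e-01]]
to pregrasp, tool axes [-0.05978703 -0.10803228  0.12215277]
```

```bash
python3 -m handwheel '[{"tx":-0.01,"ty":-0.018,"tz":0.02,"ax":0,"ay":0,"az":0,"jaw":0.2},{"tx":-0.02,"ty":-0.036,"tz":0.041,"ax":0,"ay":0,"az":0,"jaw":0.2},{"tx":-0.02,"ty":-0.036,"tz":0.041,"ax":0,"ay":0,"az":0,"jaw":0.2},{"tx":-0.01,"ty":-0.018,"tz":0.02,"ax":0,"ay":0,"az":0,"jaw":0.2},{"tx":0,"ty":0,"tz":0,"ax":0,"ay":0,"az":0,"jaw":0.2},{"tx":0,"ty":0,"tz":0,"ax":0,"ay":0,"az":0,"jaw":0.2},{"tx":0,"ty":0,"tz":0,"ax":0,"ay":0,"az":0,"jaw":0.2},{"tx":0,"ty":0,"tz":0,"ax":0,"ay":0,"az":0,"jaw":0.2},{"tx":0,"ty":0,"tz":0,"ax":0,"ay":0,"az":0,"jaw":0.2},{"tx":0,"ty":0,"tz":0,"ax":0,"ay":0,"az":0,"jaw":0.2}]' 30
python3 - <<'E'
from h import *
snap('wrist','w8')
o=telemetry.get_obs();print(o['q'].round(1))
Rm=R.from_euler('xyz',o['tcp_rot'],degrees=True).as_matrix()
M=np.array([.602,-.008,.1392]);print('M in tool',Rm.T@(M-o['ee_pos']),proj('w8',M))
E
```

```text
time: 19.35
ee_pos: [0.5836, -0.0066, 0.1692]
tcp_rot: [-180.0, 28.1, 176.3]
wrist_force: [-0.1, -0.1, 0.1]
opening: 0.0513
grasp_force: 0.0
[  0.2 -19.2 -24.1  57.   -1.8   3.5]
M in tool [-0.0022812  -0.00012752  0.03502518] [313.11928939 287.86115688]
```

View pics/w8.png

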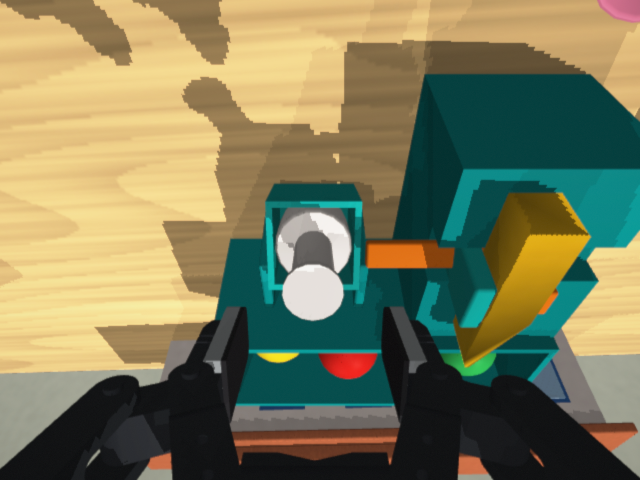

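The vase mouth is at (313,292), centred between the fingers, with the tongue (ending at 367,252) clear of the vase and the wedge in place. I'll nudge −4 mm in x, go down onto the neck and grip.

```bash
python3 -m handwheel '[{"tx":-0.004,"ty":0,"tz":0.01,"ax":0,"ay":0,"az":0,"jaw":0.2},{"tx":0,"ty":0,"tz":0.02,"ax":0,"ay":0,"az":0,"jaw":0.2},{"tx":0,"ty":0,"tz":0.02,"ax":0,"ay":0,"az":0,"jaw":0.2},{"tx":0,"ty":0,"tz":0.02,"ax":0,"ay":0,"az":0,"jaw":0.2},{"tx":0,"ty":0,"tz":0.009,"ax":0,"ay":0,"az":0,"jaw":0.2},{"tx":0,"ty":0,"tz":0,"ax":0,"ay":0,"az":0,"jaw":0.2},{"tx":0,"ty":0,"tz":0,"ax":0,"ay":0,"az":0,"jaw":-1},{"tx":0,"ty":0,"tz":0,"ax":0,"ay":0,"az":0,"jaw":-1},{"tx":0,"ty":0,"tz":0,"ax":0,"ay":0,"az":0,"jaw":-1},{"tx":0,"ty":0,"tz":0,"ax":0,"ay":0,"az":0,"jaw":-1}]' 35
```

```text
time: 20.65
ee_pos: [0.6246, -0.0095, 0.1022]
tcp_rot: [180.0, 28.1, 176.3]
wrist_force: [-3.3, 0.2, 6.6]
opening: 0.024
grasp_force: 30.9
```

```bash
python3 -m handwheel '[{"tx":0,"ty":0,"tz":-0.004,"ax":0,"ay":0,"az":0,"jaw":-1},{"tx":0,"ty":0,"tz":-0.006,"ax":0,"ay":0,"az":0,"jaw":-1},{"tx":0,"ty":0,"tz":-0.01,"ax":0,"ay":0,"az":0,"jaw":-1},{"tx":0,"ty":0,"tz":-0.01,"ax":0,"ay":0,"az":0,"jaw":-1},{"tx":0,"ty":0,"tz":-0.01,"ax":0,"ay":0,"az":0,"jaw":-1},{"tx":0,"ty":0,"tz":0,"ax":0,"ay":0,"az":0,"jaw":-1},{"tx":0,"ty":0,"tz":0,"ax":0,"ay":0,"az":0,"jaw":-1},{"tx":0,"ty":0,"tz":0,"ax":0,"ay":0,"az":0,"jaw":-1},{"tx":0,"ty":0,"tz":0,"ax":0,"ay":0,"az":0,"jaw":-1},{"tx":0,"ty":0,"tz":0,"ax":0,"ay":0,"az":0,"jaw":-1}]'
python3 - <<'E'
from h import *
print(telemetry.get_obs()['wrist_force'])
E
```

```text
time: 21.9
ee_pos: [0.6054, -0.0083, 0.1361]
tcp_rot: [-180.0, 28.0, 176.3]
wrist_force: [0.1, -0.3, -1.8]
opening: 0.0243
grasp_force: 31.9
[ 0.07240218 -0.26260641 -1.81053751]
```

```bash
python3 -m handwheel '[{"tx":0,"ty":0,"tz":-0.008,"ax":0,"ay":0,"az":0,"jaw":-1},{"tx":0,"ty":0,"tz":-0.015,"ax":0,"ay":0,"az":0,"jaw":-1},{"tx":0,"ty":0,"tz":-0.02,"ax":0,"ay":0,"az":0,"jaw":-1},{"tx":0,"ty":0,"tz":-0.02,"ax":0,"ay":0,"az":0,"jaw":-1},{"tx":0,"ty":0,"tz":-0.02,"ax":0,"ay":0,"az":0,"jaw":-1},{"tx":0,"ty":0,"tz":-0.02,"ax":0,"ay":0,"az":0,"jaw":-1},{"tx":0,"ty":0,"tz":-0.01,"ax":0,"ay":0,"az":0,"jaw":-1},{"tx":0,"ty":0,"tz":0,"ax":0,"ay":0,"az":0,"jaw":-1},{"tx":0,"ty":0,"tz":0,"ax":0,"ay":0,"az":0,"jaw":-1},{"tx":0,"ty":0,"tz":0,"ax":0,"ay":0,"az":0,"jaw":-1}]'
python3 -m handwheel '[{"tx":0,"ty":0,"tz":-0.01,"ax":0,"ay":3,"az":0,"jaw":-1},{"tx":0,"ty":0,"tz":-0.01,"ax":0,"ay":5,"az":0,"jaw":-1},{"tx":0,"ty":0,"tz":-0.01,"ax":0,"ay":6,"az":0,"jaw":-1},{"tx":0,"ty":0,"tz":0,"ax":0,"ay":6,"az":0,"jaw":-1},{"tx":0,"ty":0,"tz":0,"ax":0,"ay":5,"az":0,"jaw":-1},{"tx":0,"ty":0,"tz":0,"ax":0,"ay":3,"az":0,"jaw":-1},{"tx":0,"ty":0,"tz":0,"ax":0,"ay":0,"az":0,"jaw":-1},{"tx":0,"ty":0,"tz":0,"ax":0,"ay":0,"az":0,"jaw":-1},{"tx":0,"ty":0,"tz":0,"ax":0,"ay":0,"az":0,"jaw":-1},{"tx":0,"ty":0,"tz":0,"ax":0,"ay":0,"az":0,"jaw":-1}]'
python3 - <<'E'
from h import *
o=telemetry.get_obs();print(o['q'].round(1),o['ee_pos'],o['tcp_rot'])
snap('side','s9');snap('top','t9');snap('wrist','w9')
for f,z in (('w9',0),('s9',0)):
    h=cv2.cvtColor(cam(f)[2],cv2.COLOR_RGB2HSV);m=((h[...,1]<40)&(h[...,2]>120)).astype(np.uint8)
    n,l,s,ce=cv2.connectedComponentsWithStats(m);print(f,[(s[i].tolist(),ce[i].round(1).tolist()) for i in range(1,n) if 100<s[i][4]<9000])
p=o['ee_pos'];print('pred mouth/foot side',proj('s9',p+[0,0,.042]),proj('s9',p-[0,0,.083]),proj('w9',p+[0,0,.042]))
E
```

```text
time: 23.15
ee_pos: [0.5523, -0.0049, 0.2351]
tcp_rot: [-180.0, 28.0, 176.3]
wrist_force: [0.4, -0.2, -1.4]
opening: 0.0246
grasp_force: 31.9
time: 24.4
ee_pos: [0.5398, -0.004, 0.2639]
tcp_rot: [-180.0, 0.1, 176.3]
wrist_force: [-0.0, 0.3, -1.4]
opening: 0.0239
grasp_force: 31.9
[-0.4  4.3 13.  98.6 -0.   3.3] [ 0.53976327 -0.00402677  0.26389675] [-1.79999170e+02  1.17125345e-01  1.76316155e+02]
w9 [([263, 249, 104, 80, 3510], [316.0, 275.5]), ([273, 354, 90, 70, 4287], [324.1, 387.0])]
s9 [([511, 0, 129, 18, 1275], [593.6, 5.7]), ([291, 42, 12, 56, 387], [296.0, 67.6]), ([576, 59, 64, 154, 4130], [616.8, 112.5]), ([302, 63, 42, 44, 1101], [323.1, 84.2]), ([399, 80, 16, 20, 163], [406.3, 89.4]), ([307, 117, 29, 9, 167], [320.6, 121.2]), ([306, 123, 29, 13, 106], [317.9, 131.3]), ([319, 209, 17, 21, 191], [324.8, 218.4]), ([488, 298, 39, 79, 1610], [504.8, 335.7]), ([527, 307, 82, 89, 1395], [558.6, 352.7]), ([244, 448, 34, 32, 699], [262.1, 461.6])]
pred mouth/foot side [326.80180726 191.04648524] [327.03802399 229.43162517] [312.86335825 392.13976358]
```

```bash
python3 -m handwheel '[{"tx":0.0045,"ty":0.0204,"tz":0,"ax":0,"ay":0.1,"az":0,"jaw":-1},{"tx":0.0089,"ty":0.0408,"tz":0,"ax":0,"ay":0,"az":0,"jaw":-1},{"tx":0.0089,"ty":0.0408,"tz":0,"ax":0,"ay":0,"az":0,"jaw":-1},{"tx":0.0089,"ty":0.0408,"tz":0,"ax":0,"ay":0,"az":0,"jaw":-1},{"tx":0.0089,"ty":0.0408,"tz":0,"ax":0,"ay":0,"az":0,"jaw":-1},{"tx":0.0089,"ty":0.0408,"tz":0,"ax":0,"ay":0,"az":0,"jaw":-1},{"tx":0.0089,"ty":0.0408,"tz":0,"ax":0,"ay":0,"az":0,"jaw":-1},{"tx":0.0045,"ty":0.0204,"tz":0,"ax":0,"ay":0,"az":0,"jaw":-1},{"tx":0,"ty":0,"tz":0,"ax":0,"ay":0,"az":0,"jaw":-1},{"tx":0,"ty":0,"tz":0,"ax":0,"ay":0,"az":0,"jaw":-1}]'
python3 -m handwheel '[{"tx":0,"ty":0,"tz":0.02,"ax":0,"ay":0,"az":0,"jaw":-1},{"tx":0,"ty":0,"tz":0.03,"ax":0,"ay":0,"az":0,"jaw":-1},{"tx":0,"ty":0,"tz":0.03,"ax":0,"ay":0,"az":0,"jaw":-1},{"tx":0,"ty":0,"tz":0.02,"ax":0,"ay":0,"az":0,"jaw":-1},{"tx":0,"ty":0,"tz":0.01,"ax":0,"ay":0,"az":0,"jaw":-1},{"tx":0,"ty":0,"tz":0,"ax":0,"ay":0,"az":0,"jaw":-1},{"tx":0,"ty":0,"tz":0,"ax":0,"ay":0,"az":0,"jaw":-1},{"tx":0,"ty":0,"tz":0,"ax":0,"ay":0,"az":0,"jaw":-1},{"tx":0,"ty":0,"tz":0,"ax":0,"ay":0,"az":0,"jaw":-1},{"tx":0,"ty":0,"tz":0,"ax":0,"ay":0,"az":0,"jaw":-1}]'
python3 - <<'E'
from h import *
o=telemetry.get_obs();print(o['q'].round(1),o['ee_pos'].round(4),o['tcp_rot'].round(2),o['wrist_force'].round(2))
snap('wrist','w10');snap('top','t10')
p=o['ee_pos'];y=np.radians(o['tcp_rot'][2])
# vase shoulder/body contour and stand rim contour in wrist view
c=cam('w10')[2];h=cv2.cvtColor(c,cv2.COLOR_RGB2HSV);m=((h[...,1]<40)&(h[...,2]>120)).astype(np.uint8)
n,l,s,ce=cv2.connectedComponentsWithStats(m);print([(s[i].tolist(),ce[i].round(1).tolist()) for i in range(1,n) if 100<s[i][4]<9000])
for z in(.05,):
  th=np.linspace(0,2*np.pi,9)[:-1]
  for t in th: print(proj('w10',[.4957+.033*np.cos(t),.285+.033*np.sin(t),z]).round(0),end=' ')
cv2.imwrite('pics/w10c.png',c[:,:,::-1])
E
```

```text
time: 25.8
ee_pos: [0.4963, 0.2842, 0.2635]
tcp_rot: [-180.0, -0.0, 176.3]
wrist_force: [-0.3, -0.7, -1.7]
opening: 0.0242
grasp_force: 32.2
time: 27.05
ee_pos: [0.4961, 0.2851, 0.1536]
tcp_rot: [180.0, -0.0, 176.3]
wrist_force: [-0.1, 0.5, -2.0]
opening: 0.0247
grasp_force: 32.2
[29.9  7.2  3.9 86.7  0.  33.5] [0.4961 0.2851 0.1536] [ 1.8000e+02 -4.0000e-02  1.7632e+02] [-0.15  0.49 -1.98]
[([588, 153, 52, 96, 3904], [617.3, 204.8]), ([333, 250, 34, 79, 1266], [349.2, 281.3]), ([321, 357, 42, 60, 1369], [344.4, 383.7])]
[317. 286.] [352. 270.] [366. 235.] [350. 199.] [310. 186.] [273. 204.] [262. 241.] [280. 274.]
```

```bash
python3 -m handwheel '[{"tx":0,"ty":0,"tz":0.008,"ax":0,"ay":0,"az":0,"jaw":-1},{"tx":0,"ty":0,"tz":0.008,"ax":0,"ay":0,"az":0,"jaw":-1},{"tx":0,"ty":0,"tz":0.006,"ax":0,"ay":0,"az":0,"jaw":-1},{"tx":0,"ty":0,"tz":0.004,"ax":0,"ay":0,"az":0,"jaw":-1},{"tx":0,"ty":0,"tz":0.002,"ax":0,"ay":0,"az":0,"jaw":-1},{"tx":0,"ty":0,"tz":0,"ax":0,"ay":0,"az":0,"jaw":-1},{"tx":0,"ty":0,"tz":0,"ax":0,"ay":0,"az":0,"jaw":-1},{"tx":0,"ty":0,"tz":0,"ax":0,"ay":0,"az":0,"jaw":-1},{"tx":0,"ty":0,"tz":0,"ax":0,"ay":0,"az":0,"jaw":-1},{"tx":0,"ty":0,"tz":0,"ax":0,"ay":0,"az":0,"jaw":-1}]'
python3 -m handwheel '[{"tx":0,"ty":0,"tz":0.001,"ax":0,"ay":0,"az":0,"jaw":-1},{"tx":0,"ty":0,"tz":0,"ax":0,"ay":0,"az":0,"jaw":-1},{"tx":0,"ty":0,"tz":0.001,"ax":0,"ay":0,"az":0,"jaw":-1},{"tx":0,"ty":0,"tz":0,"ax":0,"ay":0,"az":0,"jaw":-1},{"tx":0,"ty":0,"tz":0.001,"ax":0,"ay":0,"az":0,"jaw":-1},{"tx":0,"ty":0,"tz":0,"ax":0,"ay":0,"az":0,"jaw":-1},{"tx":0,"ty":0,"tz":0,"ax":0,"ay":0,"az":0,"jaw":-1},{"tx":0,"ty":0,"tz":0,"ax":0,"ay":0,"az":0,"jaw":-1},{"tx":0,"ty":0,"tz":0,"ax":0,"ay":0,"az":0,"jaw":-1},{"tx":0,"ty":0,"tz":0,"ax":0,"ay":0,"az":0,"jaw":-1}]'
```

```text
time: 28.4
ee_pos: [0.4961, 0.285, 0.1255]
tcp_rot: [-180.0, -0.0, 176.3]
wrist_force: [-0.2, -0.1, -1.9]
opening: 0.0241
grasp_force: 32.2
time: 29.65
ee_pos: [0.496, 0.285, 0.1225]
tcp_rot: [-180.0, -0.1, 176.3]
wrist_force: [-0.1, -0.3, -0.7]
opening: 0.0244
grasp_force: 32.2
```

```bash
python3 -m handwheel '[{"tx":0,"ty":0,"tz":0.001,"ax":0,"ay":0,"az":0,"jaw":-1},{"tx":0,"ty":0,"tz":0,"ax":0,"ay":0,"az":0,"jaw":-1},{"tx":0,"ty":0,"tz":0,"ax":0,"ay":0,"az":0,"jaw":-1},{"tx":0,"ty":0,"tz":0,"ax":0,"ay":0,"az":0,"jaw":-1},{"tx":0,"ty":0,"tz":0,"ax":0,"ay":0,"az":0,"jaw":-1},{"tx":0,"ty":0,"tz":0,"ax":0,"ay":0,"az":0,"jaw":-1},{"tx":0,"ty":0,"tz":0,"ax":0,"ay":0,"az":0,"jaw":-1},{"tx":0,"ty":0,"tz":0,"ax":0,"ay":0,"az":0,"jaw":-1},{"tx":0,"ty":0,"tz":0,"ax":0,"ay":0,"az":0,"jaw":-1},{"tx":0,"ty":0,"tz":0,"ax":0,"ay":0,"az":0,"jaw":-1}]'
python3 -m handwheel '[{"tx":0,"ty":0,"tz":0.001,"ax":0,"ay":0,"az":0,"jaw":-1},{"tx":0,"ty":0,"tz":0,"ax":0,"ay":0,"az":0,"jaw":-1},{"tx":0,"ty":0,"tz":0,"ax":0,"ay":0,"az":0,"jaw":-1},{"tx":0,"ty":0,"tz":0,"ax":0,"ay":0,"az":0,"jaw":-1},{"tx":0,"ty":0,"tz":0,"ax":0,"ay":0,"az":0,"jaw":-1},{"tx":0,"ty":0,"tz":0,"ax":0,"ay":0,"az":0,"jaw":-1},{"tx":0,"ty":0,"tz":0,"ax":0,"ay":0,"az":0,"jaw":-1},{"tx":0,"ty":0,"tz":0,"ax":0,"ay":0,"az":0,"jaw":-1},{"tx":0,"ty":0,"tz":0,"ax":0,"ay":0,"az":0,"jaw":-1},{"tx":0,"ty":0,"tz":0,"ax":0,"ay":0,"az":0,"jaw":-1}]'
```

```text
time: 30.9
ee_pos: [0.496, 0.285, 0.1214]
tcp_rot: [-180.0, -0.1, 176.3]
wrist_force: [-0.5, 0.2, -1.5]
opening: 0.0245
grasp_force: 32.2
time: 32.15
ee_pos: [0.496, 0.285, 0.1204]
tcp_rot: [-180.0, -0.1, 176.3]
wrist_force: [0.2, 0.4, -0.8]
opening: 0.024
grasp_force: 32.2
```

```bash
python3 -m handwheel '[{"tx":0,"ty":0,"tz":0.001,"ax":0,"ay":0,"az":0,"jaw":-1},{"tx":0,"ty":0,"tz":0,"ax":0,"ay":0,"az":0,"jaw":-1},{"tx":0,"ty":0,"tz":0.001,"ax":0,"ay":0,"az":0,"jaw":-1},{"tx":0,"ty":0,"tz":0,"ax":0,"ay":0,"az":0,"jaw":-1},{"tx":0,"ty":0,"tz":0,"ax":0,"ay":0,"az":0,"jaw":-1},{"tx":0,"ty":0,"tz":0,"ax":0,"ay":0,"az":0,"jaw":-1},{"tx":0,"ty":0,"tz":0,"ax":0,"ay":0,"az":0,"jaw":-1},{"tx":0,"ty":0,"tz":0,"ax":0,"ay":0,"az":0,"jaw":-1},{"tx":0,"ty":0,"tz":0,"ax":0,"ay":0,"az":0,"jaw":-1},{"tx":0,"ty":0,"tz":0,"ax":0,"ay":0,"az":0,"jaw":-1}]'
```

```text
time: 33.4
ee_pos: [0.496, 0.285, 0.1185]
tcp_rot: [-180.0, -0.1, 176.3]
wrist_force: [0.0, 0.1, -1.2]
opening: 0.0241
grasp_force: 32.2
```

```bash
python3 -m handwheel '[{"tx":0,"ty":0,"tz":0.001,"ax":0,"ay":0,"az":0,"jaw":-1},{"tx":0,"ty":0,"tz":0,"ax":0,"ay":0,"az":0,"jaw":-1},{"tx":0,"ty":0,"tz":0.001,"ax":0,"ay":0,"az":0,"jaw":-1},{"tx":0,"ty":0,"tz":0,"ax":0,"ay":0,"az":0,"jaw":-1},{"tx":0,"ty":0,"tz":0,"ax":0,"ay":0,"az":0,"jaw":-1},{"tx":0,"ty":0,"tz":0,"ax":0,"ay":0,"az":0,"jaw":-1},{"tx":0,"ty":0,"tz":0,"ax":0,"ay":0,"az":0,"jaw":-1},{"tx":0,"ty":0,"tz":0,"ax":0,"ay":0,"az":0,"jaw":-1},{"tx":0,"ty":0,"tz":0,"ax":0,"ay":0,"az":0,"jaw":-1},{"tx":0,"ty":0,"tz":0,"ax":0,"ay":0,"az":0,"jaw":-1}]'
```

```text
time: 34.65
ee_pos: [0.496, 0.285, 0.1164]
tcp_rot: [-180.0, -0.1, 176.3]
wrist_force: [-0.2, 0.0, -1.3]
opening: 0.0243
grasp_force: 32.2
```

```bash
python3 -m handwheel '[{"tx":0,"ty":0,"tz":0.001,"ax":0,"ay":0,"az":0,"jaw":-1},{"tx":0,"ty":0,"tz":0,"ax":0,"ay":0,"az":0,"jaw":-1},{"tx":0,"ty":0,"tz":0.001,"ax":0,"ay":0,"az":0,"jaw":-1},{"tx":0,"ty":0,"tz":0,"ax":0,"ay":0,"az":0,"jaw":-1},{"tx":0,"ty":0,"tz":0,"ax":0,"ay":0,"az":0,"jaw":-1},{"tx":0,"ty":0,"tz":0,"ax":0,"ay":0,"az":0,"jaw":-1},{"tx":0,"ty":0,"tz":0,"ax":0,"ay":0,"az":0,"jaw":-1},{"tx":0,"ty":0,"tz":0,"ax":0,"ay":0,"az":0,"jaw":-1},{"tx":0,"ty":0,"tz":0,"ax":0,"ay":0,"az":0,"jaw":-1},{"tx":0,"ty":0,"tz":0,"ax":0,"ay":0,"az":0,"jaw":-1}]'
```

```text
time: 35.9
ee_pos: [0.4965, 0.2851, 0.1155]
tcp_rot: [180.0, 0.0, 176.3]
wrist_force: [-0.5, -0.4, 6.2]
opening: 0.0244
grasp_force: 31.6
```

Contact at about 7 N, with the foot on the dish floor. Relaxing slightly, releasing and lifting off.

```bash
python3 -m handwheel '[{"tx":0,"ty":0,"tz":-0.0008,"ax":0,"ay":0,"az":0,"jaw":-1},{"tx":0,"ty":0,"tz":0,"ax":0,"ay":0,"az":0,"jaw":-0.2},{"tx":0,"ty":0,"tz":0,"ax":0,"ay":0,"az":0,"jaw":0.3},{"tx":0,"ty":0,"tz":0,"ax":0,"ay":0,"az":0,"jaw":0.3},{"tx":0,"ty":0,"tz":0,"ax":0,"ay":0,"az":0,"jaw":0.3},{"tx":0,"ty":0,"tz":-0.01,"ax":0,"ay":0,"az":0,"jaw":0.3},{"tx":0,"ty":0,"tz":-0.02,"ax":0,"ay":0,"az":0,"jaw":0.3},{"tx":0,"ty":0,"tz":-0.04,"ax":0,"ay":0,"az":0,"jaw":0.3},{"tx":0,"ty":0,"tz":-0.05,"ax":0,"ay":0,"az":0,"jaw":0.3},{"tx":0,"ty":0,"tz":-0.05,"ax":0,"ay":0,"az":0,"jaw":0.3}]' 20
python3 -m handwheel '[{"tx":0.05,"ty":0,"tz":0,"ax":0,"ay":0,"az":0,"jaw":0.3},{"tx":0.06,"ty":0,"tz":0,"ax":0,"ay":0,"az":0,"jaw":0.3},{"tx":0.06,"ty":0,"tz":0,"ax":0,"ay":0,"az":0,"jaw":0.3},{"tx":0,"ty":0,"tz":0,"ax":0,"ay":0,"az":0,"jaw":0.3},{"tx":0,"ty":0,"tz":0,"ax":0,"ay":0,"az":0,"jaw":0.3},{"tx":0,"ty":0,"tz":0,"ax":0,"ay":0,"az":0,"jaw":0.3},{"tx":0,"ty":0,"tz":0,"ax":0,"ay":0,"az":0,"jaw":0.3},{"tx":0,"ty":0,"tz":0,"ax":0,"ay":0,"az":0,"jaw":0.3},{"tx":0,"ty":0,"tz":0,"ax":0,"ay":0,"az":0,"jaw":0.3},{"tx":0,"ty":0,"tz":0,"ax":0,"ay":0,"az":0,"jaw":0.3}]'
python3 - <<'E'
from h import *
snap('top','t11');snap('side','s11')
mouth=np.array([.4957,.285,.16])
for f in('t11','s11'):
    p=proj(f,mouth);u,v=p.astype(int);h=cv2.cvtColor(cam(f)[2],cv2.COLOR_RGB2HSV)
    m=((h[...,1]<60)&(h[...,2]>120)).astype(np.uint8);k=np.zeros_like(m);k[v-35:v+60,u-30:u+30]=1;m*=k
    n,l,s,ce=cv2.connectedComponentsWithStats(m)
    print(f,'pred mouth',p.round(1),'shoulder',proj(f,[.4957,.285,.097]).round(1),[(s[i].tolist(),ce[i].round(1)) for i in range(1,n) if s[i][4]>20])
    for r in range(v-14,v+22,2): print(''.join('%4d'%h[r,c,2] if h[r,c,1]<60 else '   .' for c in range(u-16,u+18,2)))
h=cv2.cvtColor(cam('t11')[2],cv2.COLOR_RGB2HSV)
m=cv2.inRange(h,(3,180,60),(14,255,255));m[:190]=0;m[225:]=0;m[:,:270]=0;m[:,345:]=0
print('orange',[cv2.boundingRect(c) for c in cv2.findContours(m,0,2)[0] if cv2.contourArea(c)>5])
E
```

```text
time: 37.15
ee_pos: [0.4959, 0.2848, 0.2876]
tcp_rot: [180.0, -0.0, 176.3]
wrist_force: [-0.2, 0.5, 0.9]
opening: 0.0557
grasp_force: 0.0
time: 38.4
ee_pos: [0.3266, 0.2959, 0.2853]
tcp_rot: [-180.0, -0.1, 176.3]
wrist_force: [-0.3, 0.2, -1.1]
opening: 0.056
grasp_force: 0.0
t11 pred mouth [194.5 267.3] shoulder [202. 268.] [([188, 259, 24, 19, 249], array([198.2, 267.2]))]
   .   .   .   .   .   .   .   .   .   .   .   .   .   .   .   .   .
   .   .   .   .   .   .   .   .   .   .   .   .   .   .   .   .   .
   .   .   .   .   .   .   .   .   .   .   .   .   .   .   .   .   .
   .   .   .   .   .   .   .   .   .   .   . 134 132 132 107   .   .
   .   .   .   .   .   .   .   .   . 136 152 156 157 154 152 137  65
   .   .   .   .   .   . 150 154 155 155 152 135 129 150 154 153 136
   .   .   .   .   .   . 154 155 153 152 153 142  50  60 121 153 155
   .   .   .   .   . 150 154 153 151 152 152 158  60  47  55  97 130
   .   .   .   .   . 148 156 153 155 154 154 151  50  46  49  89  88
   .   .   .   .   .   . 151 154 153 153 155 124  43  42  63  90  86
   .   .   .   .   .   .   . 153 
[... 1208 characters left out ...]
98 198 197 197 190   .   .   .   .
   .   .   .   .   .   . 190 196 196 200 198 194 170   .   .   .   .
   .   .   .   .   .   .   . 168 183 187 177 147 110   .   .   .   .
   .   .   .   .   .   .   . 151 129 132 113  91  84 103   .   .   .
   .   .   .   .   .   . 190 162 128 121 107  92  84 102 109   .   .
   .   .   .   .   . 185 200 173 129 123 112  95  86 100 110 115   .
   .   .   .   .   . 195 204 184 133 125 115  95  84 101 147 152   .
   .   .   .   .   . 192 203 194 146 127 116  99 102 143 178 164   .
   .   .   .   .   . 186 204 202 174 141 127 128 156 180 178 140   .
   .   .   .   .   . 157 198 205 200 189 176 180 185 183 165 108   .
orange [(297, 208, 22, 9), (276, 203, 4, 9)]
```

The vase mouth matches the prediction for an upright, seated vase in both views to within about 1 px, and the catch is unchanged. Handing in.

```bash
python3 -c "
from workcell import workorder
print(workorder.job_done())"
```

```text
the job is handed in; nothing more can be done
None
```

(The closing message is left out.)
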